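# Thread a glaze test bead round the bent drying bar

## Robot

A 6-joint arm with a two-finger parallel gripper is mounted at the origin on a cart in front of the work surface, level with it; the furniture and walls round the work are solid. World frame = base frame: x ahead of the robot, y to its left, z up, the work surface at z = 0. Lengths are in m, angles in rad, forces in N, time in s.
With the tool pointing down it reaches from about 0.275 to 0.975 m from the base axis. Payload 8.4 kg.
Tool frame: the origin (TCP) lies at the centre of the arm's flange, where the gripper is bolted on; the fingertips stand 190 mm ahead of it and the grasp point (between the pads) lies 171 mm ahead of it; z points along the fingers, y is the line along which they close (so a half turn about z gives the same grasp; the last joint's range is limited). The gripper opens to 92 mm and grips with 3 to 60 N. Pads are 20 mm wide; open, the fingers measure 128 mm over their backs; the gripper's body (75 mm by 189 mm) begins 69 mm behind the grasp point.
Start: joints at [1.2, 0.353, 1.633, -0, 1.155, -0.002], TCP at [0.225, 0.583, 0.405] pointing down, gripper open.
Joint ranges: [-2.63, 2.63], [-0.92, 2.1], [0.06, 2.66], [-1.3, 4.44], [0, 2.69], [-3.02, 3.02]. Speed limits (rad/s): [2.22, 2.22, 2.79, 3.14, 3.14, 3.14].

## Interface

Orientations are given as a unit quaternion [w, x, y, z].
In Python, from cell import ctrl, eyes, probe_bus, job gives the robot as it stands (ctrl), with the cameras (eyes), the readings (probe_bus) and the job (job).
- The arm moves only by the shell command python3 nudge.py 'ROWS' [OPENING] [FORCE]. ROWS is a JSON list of rows, 1 to 8 of them, each of 4 numbers: dx, dy, dz in m, then a turn about the tool's z in rad; each row is the pose to reach, as a shift and turn from the pose commanded when the command began, along the tool's axes at that moment; what a row does not reach only later rows make up. A row lasts 1/8 s, in which the tool goes at most 0.0625 m and 0.188 rad, less where a joint would pass 70% of its speed; a pose out of reach is approached as far as the arm can. OPENING is the finger opening in m, set as the command begins (- or left out keeps the last). The fingers move at their own pace and stop on an object; FORCE is the grip in N (left out, the last holds). Time passes only in rows, so rows that do not move let the fingers close. It prints the time, the measured TCP pose, the force, the opening and the grip force at its end.
- probe_bus.observe(): the state, without advancing time (a new reading comes with each control period).
- eyes.camera(name): name is "side" or "top"; returns the picture (420x560x3 uint8, blue, green, red); there is no depth.
- eyes.camera_model(name): a dict with "fx", "fy", "cx", "cy" (pixels), "xyz" and "attitude" of the camera in the world. Camera axes: x right, y up, looking along -z (the intrinsics and any distortion apply to the point x, -y, -z); pixel columns grow to the right and rows downward; lengths in m; the calibration is good to about 2 mm. A picture is of the moment at which its call begins. camera_model takes no time and is no camera call.
- job.finish_job(): hands the job in; it is judged then, once.
The state is a dict: "time_s": time; "qpos": joint angles; "dq": joint speeds; "joint_efforts": joint torques, N m; "tcp_pos": TCP position; "tcp_rot": TCP orientation; "ft_force": force on the tool from outside, world axes, zero at the start; "torque": the same for the moment, N m; "opening": finger opening in m; "grasp_force": force on a finger pad.
Only numpy, scipy, OpenCV 4.12 (cv2) and the standard library are available. Lean on these libraries where they do the work, as an engineer would, in place of code of your own. Each camera call takes 0.05 s, during which the arm holds its last target. There are 200 camera calls.

## Task

The square blue glaze test bead is standing on end on the board with its drilled hole upright. Turn it over so that it lies on its side on the board and let go of it, then take it up again, thread it on the free end of the bent steel drying bar, and slide it gently round the bend, without forcing it, until it sits up against the white bead already on the bar; leave it there and leave the other things on the board alone.

Things in the scene. Friction and masses are not known exactly. Their poses are not given: they have to be found in the camera images.
- bead: loose square blue glazed bead, 38 x 38 mm across, 34 mm long along its hole, about 90 g (varies); a 16 mm round hole runs right through along its own z, opening in the middle of both 38 x 38 faces; its side faces look along its own x and y; both ends are alike, so are the four sides; origin: its centre, mid-hole. At first it stands on one end, centre 17 mm above the board.
- bar: fixed stand: dark base, radius 42 mm, 14 mm high; thin post with a brass clamp, radius 10 mm, top at 101 mm; it alone carries a level bent steel bar, 8 mm thick, axis 90 mm above the board. Origin: on the board under the post; z up. The bar leaves the post along own -x with a terracotta, then a white bead (round, 34 mm diameter, fixed; the white one's free face at x = -52 mm).
- bar_tip (a point): end of the bar's axis at the free tip (own x = -184.0 mm, y = -124.3 mm, z = 90 mm of the stand); the rounded end reaches 4 mm further. Axes as the stand's.
- bar_entry (a point): point on the bar's axis in the middle of the straight entry leg, 37.5 mm from bar_tip. Axes as the stand's.
- bar_bend_in (a point): point on the bar's axis where the straight entry leg ends and the bend begins, 75 mm from bar_tip (own x = -164.6, y = -51.9, z = 90 mm of the stand). The bend is a level arc of 75 degrees, 70 mm radius, centre at own x = -97, y = -70 mm; the bead's hole leaves 4 mm all round on the straight and about 2 mm in the bend. Axes as the stand's.
- bar_bend_out (a point): point on the bar's axis where the bend ends and the straight last leg begins, which runs along own +x to the white bead and the post (own x = -97 mm, y = 0, z = 90 mm). Axes as the stand's.
- bar_seat (a point): point on the bar's axis where the bead's centre is when the bead touches the white bead (own x = -69 mm, y = 0, z = 90 mm). A bead let go on the bar hangs from it about 4 mm lower. Axes as the stand's.
- jar_plum: glaze jar with ribbed white lid, 52 mm wide, 69 mm tall, loose bystander; origin: centre of its underside
- jar_rush: glaze jar with ribbed white lid, 52 mm wide, 69 mm tall, loose bystander; origin: centre of its underside
- red_bulb: red rubber bulb, 44 mm wide, 62 mm tall, loose bystander; origin: centre of its underside
- stoneware_bowl: small dark stoneware bowl, 90 mm wide, 68 mm tall, loose bystander; origin: centre of its underside
- paint_tin: shallow brass-coloured paint tin, 45 mm wide, 18 mm tall, loose bystander; origin: centre of its underside
- pencil: yellow pencil lying on the board, 104 mm long, loose bystander; origin: its middle, on the board
- blue_scraper: clay scraper with blue handle lying on the board, 174 mm long, loose bystander; origin: its middle, on the board

How it is judged:
By the outcome, as a careful person would: the job done as asked, in the order asked, and still so for the second after the job is handed in, with the robot touching nothing.
It also fails if it takes over 72 s, if anything falls off the work surface, if the arm or the gripper's body presses on something with over 40 N, if the wrist force passes 120 N, or if a joint passes its speed limit or range.

## Working session

There is one attempt and no reset: what is moved stays moved. The work goes in short steps, Python scripts to look and compute and a shell command to move; the robot and the scene stay as the last step left them, time stands still between calls to the robot, and variables do not carry over. Pictures are saved under pics/ and viewed, at most 10 in all, crops included, and the job is handed in when it is done.

```bash
ls; mkdir -p pics; python3 - <<'E'
from cell import ctrl, eyes, probe_bus, job
import cv2
for n in("top","side"):
    cv2.imwrite(f"pics/{n}0.png",eyes.camera(n)); print(eyes.camera_model(n))
print(probe_bus.observe())
E
```

```text
cell.py
nudge.py
pics
{'fx': 540.6766863486041, 'fy': 540.6766863486041, 'cx': 279.5167605814542, 'cy': 217.3501700662592, 'xyz': array([ 0.27289592, -0.00734567,  1.20522901]), 'attitude': array([-0.68103332, -0.07952178,  0.08238982,  0.72324396])}
{'fx': 393.95047963917267, 'fy': 393.95047963917267, 'cx': 273.304897903535, 'cy': 208.11403314839617, 'xyz': array([0.5151551 , 0.78963007, 0.40767337]), 'attitude': array([-1.26873845e-02,  3.19907707e-04,  5.66294468e-01,  8.24105275e-01])}
{'time_s': 0.1, 'qpos': array([ 1.19965193e+00,  3.53583805e-01,  1.63402155e+00, -1.08392071e-05,
        1.15522340e+00, -2.40581344e-03]), 'dq': array([-1.30871975e-03, -1.87896594e-03, -7.33979359e-04,  3.41867354e-05,
        2.22480540e-03, -4.05087032e-04]), 'joint_efforts': array([-8.17134114e-04, -5.94906700e+01, -3.34928477e+01,  6.97109546e-02,
        1.83518906e-02, -4.73624834e-05]), 'tcp_pos': array([0.22520734, 0.58280218, 0.40405191]), 'tcp_rot': array([-1.09895693e-04,  1.83324362e-01,  9.83052286e-01, -6.08221904e-04]), 'ft_force': array([ 0.00308808, -0.60149857, -0.39144747]), 'torque': array([-0.01569536,  0.04154217, -0.01018023]), 'grasp_force': 0.0, 'opening': 0.09199399018971519}
```

View pics/top0.png

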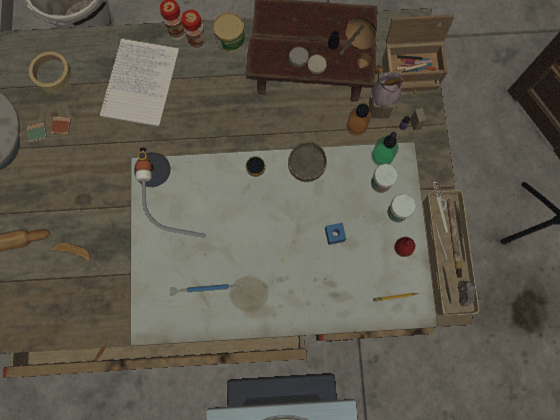

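View pics/side0.png

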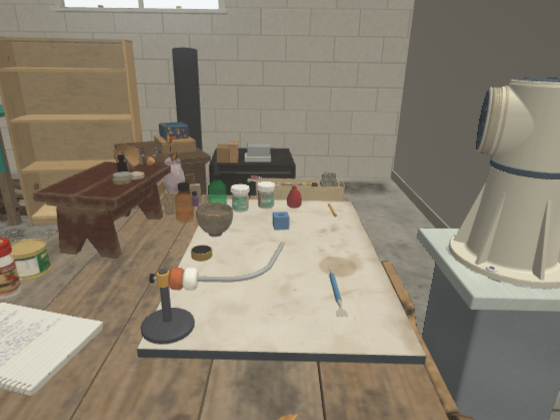

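```bash
cat > h.py <<'E'
import numpy as np, cv2
from cell import ctrl, eyes, probe_bus, job
from scipy.spatial.transform import Rotation as R
def q2R(q): return R.from_quat(np.r_[q[1:],q[0]]).as_matrix()
def proj(P,n):
    m=eyes.camera_model(n); c=(np.atleast_2d(P)-m['xyz'])@q2R(m['attitude'])
    return np.c_[m['cx']+m['fx']*c[:,0]/-c[:,2], m['cy']-m['fy']*c[:,1]/-c[:,2]]
def unproj(u,v,z,n):
    m=eyes.camera_model(n); d=q2R(m['attitude'])@[(u-m['cx'])/m['fx'],-(v-m['cy'])/m['fy'],-1]
    return m['xyz']+d*(z-m['xyz'][2])/d[2]
E
python3 - <<'E'
import cv2
from h import *
t=cv2.imread('pics/top0.png')
a=cv2.resize(t[140:250,125:225],None,fx=5,fy=5,interpolation=cv2.INTER_CUBIC)
b=cv2.resize(t[215:252,315:357],None,fx=7,fy=7,interpolation=cv2.INTER_CUBIC)
o=np.zeros((550,800,3),np.uint8);o[:,:500]=a;o[:b.shape[0],502:502+b.shape[1]]=b
cv2.imwrite('pics/c1.png',o)
print(unproj(336,233,.034,'top'))
for p in [(205,236,.09),(143,176,.09),(152,170,.014)]:print(unproj(*p,'top'))
E
```

```text
[ 0.50324994 -0.14283132  0.034     ]
[0.50242698 0.13897586 0.09      ]
[0.64243618 0.26885152 0.09      ]
[0.68088292 0.26685945 0.014     ]
```

View pics/c1.png

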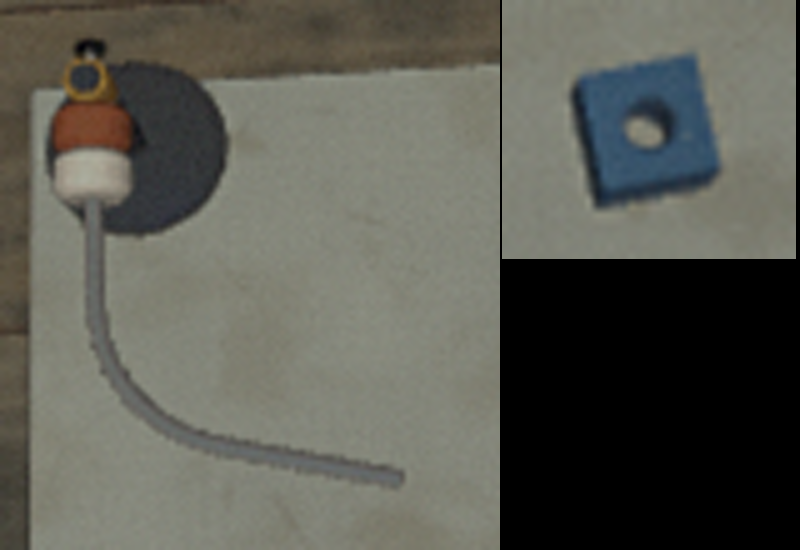

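```bash
cat > fit.py <<'E'
from h import *
from scipy.optimize import least_squares
S=lambda x,y,f,ox,oy:((x+.5)/f-.5+ox,(y+.5)/f-.5+oy)
ax=np.array([S(x,y,5,125,140) for x,y in [(94,230),(95,290),(102,340),(122,380),(155,415),(200,440),(260,455),(330,467),(370,473)]])
def axis(s): # s from tip, returns pts (own), m
    s=np.atleast_1d(s);d=np.array([np.sin(np.radians(15)),np.cos(np.radians(15))])
    o=[]
    for k in s:
        if k<.075:o.append([-.184+.0194*k/.075,-.1243+.0724*k/.075])
        elif k<.075+.07*np.radians(75):
            a=(k-.075)/.07+np.radians(15)  # heading angle from +y toward +x
            o.append([-.097-.07*np.cos(a),-.07+.07*np.sin(a)])
        else:o.append([-.097+k-.075-.07*np.radians(75),0])
    return np.c_[np.array(o),np.full(len(s),.09)]
def W(p,P):
    c,s=np.cos(p[2]),np.sin(p[2]);return np.c_[p[0]+c*P[:,0]-s*P[:,1],p[1]+s*P[:,0]+c*P[:,1],P[:,2]]
C=W
D=axis(np.linspace(0,.21,400))
K=np.array([[-.1850,-.1282,.09],[0,0,.014],[0,0,.101]])
kp=np.array([S(403,479,5,125,140),S(138,149,5,125,140),S(86,78,5,125,140)])
def r(p):
    q=proj(W(p,D),'top');e=[]
    for a in ax:
        d=q-a;i=np.argmin((d**2).sum(1));t=q[min(i+1,399)]-q[max(i-1,0)];t/=np.linalg.norm(t);e.append(d[i]@[-t[1],t[0]])
    return np.r_[e,(proj(W(p,K),'top')-kp).ravel()]
if __name__=='__main__':
    f=least_squares(r,[.70,.265,.1]);print(f.x,f.x[2]*57.3,np.round(f.fun,2))
    print(proj(W(f.x,np.r_[K,[[-.052,0,.09]],axis([0.075,.1666])]),'side'))
    b=np.array([unproj(*S(x-502,y,7,315,215),.034,'top') for x,y in [(580,80),(695,56),(719,165),(602,195)]])
    print(b.mean(0)); 
    for i in range(4):
        e=b[(i+1)%4]-b[i];print(np.linalg.norm(e),np.degrees(np.arctan2(e[1],e[0])))
    print('side bead',proj([b.mean(0)],'side'))
    s=least_squares(r,[.70,.265,.1]).x; print('tip,bendin,bendout,seat',W(s,axis([0,.075,.1666,.1946])))
E
python3 fit.py; python3 - <<'E'
import cv2
s=cv2.imread('pics/side0.png')
cv2.imwrite('pics/c2.png',cv2.resize(s[205:345,135:295],None,fx=4,fy=4,interpolation=cv2.INTER_CUBIC))
E
```

```text
[0.68564271 0.26851451 0.01649583] 0.9452111939206208 [ 0.28  0.32  0.1  -0.22 -0.34 -0.23  0.19  0.   -0.27  0.6   0.39 -0.93
 -1.32  0.04  0.13]
[[284.77568794 242.47595146]
 [169.74917616 318.86773459]
 [165.20567392 271.21033427]
 [199.80229014 278.02121392]
 [273.51604039 262.59834316]
 [229.23415548 278.46510556]]
[ 0.50497699 -0.142028    0.034     ]
0.037408354139238514 -81.4511707555682
0.03578721015199535 -172.7521280353739
0.03824620028307567 101.0761518268435
0.037499195874109485 6.08329093366643
side bead [[282.63018074 214.07264891]]
tip,bendin,bendout,seat [[0.50371808 0.14119632 0.09      ]
 [0.52190611 0.21392356 0.09      ]
 [0.58862613 0.26691399 0.09      ]
 [0.61662232 0.26737585 0.09      ]]
```

View pics/c2.png

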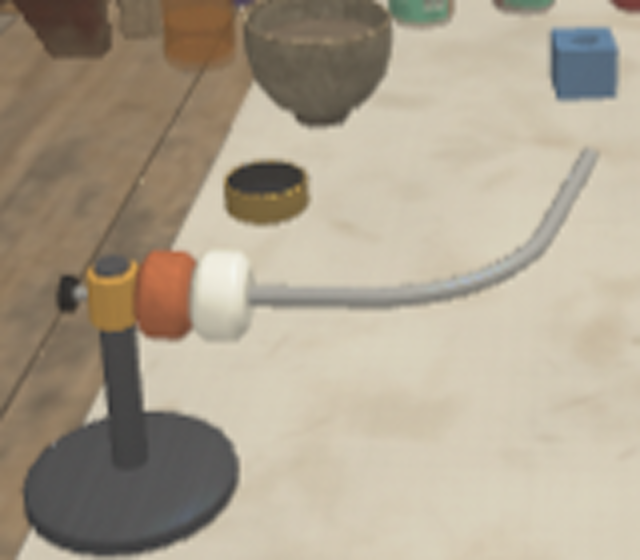

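Top crop: bar tip at (205,236), bend and post give the stand pose. Bead top face centre is at (336,233), yaw about 8°. The side crop agrees to about 3 mm. Plan: pinch the bead near its −y edge, roll it toward +y, then regrasp.

```bash
python3 nudge.py '[[-0.27,-0.30,0.05,1.06],[-0.27,-0.30,0.05,1.06],[-0.27,-0.30,0.05,1.06],[-0.27,-0.30,0.05,1.06],[-0.27,-0.30,0.05,1.06],[-0.27,-0.30,0.05,1.06],[-0.27,-0.30,0.05,1.06],[-0.27,-0.30,0.05,1.06]]' 0.06; cat >> h.py <<'E'
def st(target=None,yaw=None):
    o=probe_bus.observe();M=q2R(o['tcp_rot']);p=o['tcp_pos'];ty=np.degrees(np.arctan2(M[1,1],M[0,1]))
    print('t',round(o['time_s'],2),'grasp',np.round(p+M[:,2]*.171,4),'tooly',round(ty,1),'F',np.round(o['ft_force'],1),'op',round(o['opening'],4),'g',round(o['grasp_force'],1))
    if target is not None:
        d=M.T@(np.array(target)-p-M[:,2]*.171)
        print('rows',np.round(d,4),None if yaw is None else np.round(-np.radians((yaw-ty+90)%180-90),3))
E
python3 -c "
from h import *
st([.510,-.1648,.060],8.2)"
```

```text
time_s: 1.1
tcp_pos: [0.3693, 0.2041, 0.3543]
tcp_rot: [-0.0, 0.656, 0.754, -0.0]
ft_force: [0.5, 1.4, -0.0]
opening: 0.0597
grasp_force: 0.0
t 1.1 grasp [0.3691 0.204  0.1833] tooly 7.9 F [ 0.5  1.4 -0. ] op 0.0597 g 0.0
rows [-0.3847  0.0886  0.1235] -0.004
```

```bash
python3 nudge.py '[[-0.385,0.0885,0.10],[-0.385,0.0885,0.10],[-0.385,0.0885,0.10],[-0.385,0.0885,0.10],[-0.385,0.0885,0.10],[-0.385,0.0885,0.12],[-0.385,0.0885,0.12],[-0.385,0.0885,0.12]]' 0.06 >/dev/null; python3 - <<'E'
from h import *
st([.510,-.1648,.041],8.2)
a=eyes.camera('top')[190:290,285:395];b=eyes.camera('side')[150:250,225:335]
cv2.imwrite('pics/p1.png',cv2.resize(np.hstack([a,b]),None,fx=3.6,fy=3.6,interpolation=cv2.INTER_CUBIC))
E
```

```text
t 1.1 grasp [0.3691 0.204  0.1833] tooly 7.9 F [ 0.5  1.4 -0. ] op 0.0597 g 0.0
rows [-0.3847  0.0886  0.1425] -0.004Traceback (most recent call last):
  File "nudge.py", line 5, in <module>
    connect(sys.argv[1:4])
    ~~~~~~~^^^^^^^^^^^^^^^
ValueError: each row has 4 numbers
```

View pics/p1.png

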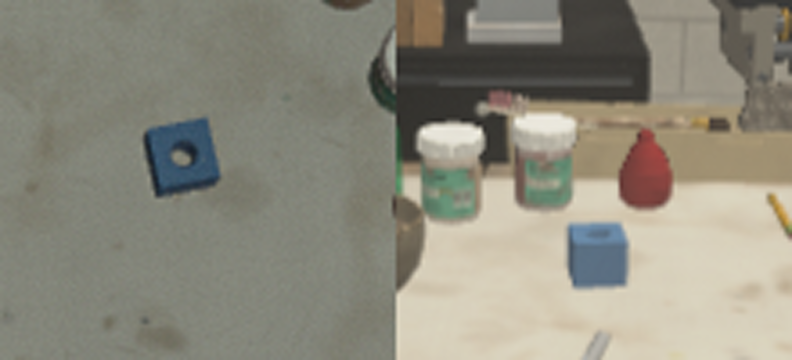

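The move was refused because its rows lacked the turn value, so the picture shows only the untouched bead at about (336,233). I'll add the fourth number and rerun.

```bash
python3 nudge.py '[[-0.385,0.0885,0.10,0],[-0.385,0.0885,0.10,0],[-0.385,0.0885,0.10,0],[-0.385,0.0885,0.10,0],[-0.385,0.0885,0.10,0],[-0.385,0.0885,0.12,0],[-0.385,0.0885,0.12,0],[-0.385,0.0885,0.12,0]]' 0.06 && python3 - <<'E'
from h import *
st([.510,-.1648,.041],8.2)
a=eyes.camera('top')[190:290,285:395];b=eyes.camera('side')[150:250,225:335]
cv2.imwrite('pics/p2.png',cv2.resize(np.hstack([a,b]),None,fx=3.6,fy=3.6,interpolation=cv2.INTER_CUBIC))
E
```

```text
time_s: 2.2
tcp_pos: [0.5121, -0.1634, 0.2333]
tcp_rot: [-0.001, 0.656, 0.755, -0.0]
ft_force: [-0.3, 0.3, -0.7]
opening: 0.0597
grasp_force: 0.0
t 2.2 grasp [ 0.5119 -0.1633  0.0623] tooly 8.1 F [-0.3  0.3 -0.7] op 0.0597 g 0.0
rows [-0.0012 -0.0021  0.0213] -0.002
```

View pics/p2.png

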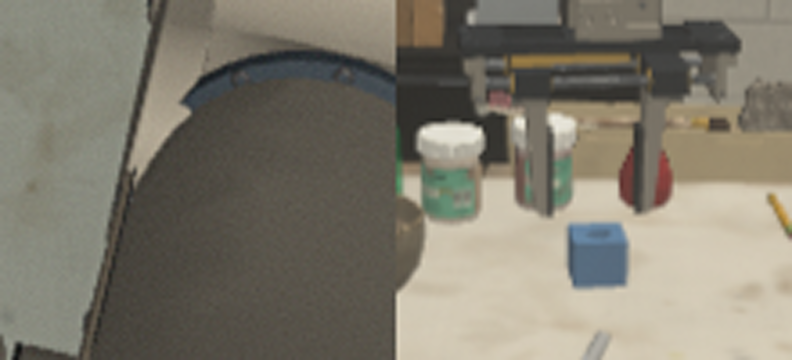

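The side view shows the fingertips at crop columns 553 and 633, straddling the bead (568–628). The top view is blocked by the arm. Next: descend, pinch, and lift to let the bead swing.

```bash
python3 nudge.py '[[-0.001,-0.003,0.021,0],[-0.001,-0.003,0.021,0],[-0.001,-0.003,0.021,0]]' && python3 nudge.py '[[0,0,0,0],[0,0,0,0],[0,0,0,0],[0,0,-0.01,0],[0,0,-0.02,0],[0,0,-0.03,0],[0,0,-0.03,0]]' 0.03 5 && python3 - <<'E'
from h import *
st()
b=eyes.camera('side')[150:250,225:335]
cv2.imwrite('pics/p3.png',cv2.resize(b,None,fx=4,fy=4,interpolation=cv2.INTER_CUBIC))
E
```

```text
time_s: 2.68
tcp_pos: [0.5086, -0.1632, 0.2145]
tcp_rot: [0.0, 0.655, 0.756, 0.0]
ft_force: [0.1, -0.2, 1.5]
opening: 0.0602
grasp_force: 0.0
time_s: 3.55
tcp_pos: [0.5086, -0.1644, 0.2448]
tcp_rot: [0.001, 0.655, 0.755, 0.0]
ft_force: [0.3, 1.2, -0.3]
opening: 0.0379
grasp_force: 5.0
t 3.55 grasp [ 0.5089 -0.1645  0.0738] tooly 8.1 F [ 0.3  1.2 -0.3] op 0.0379 g 5.0
```

View pics/p3.png

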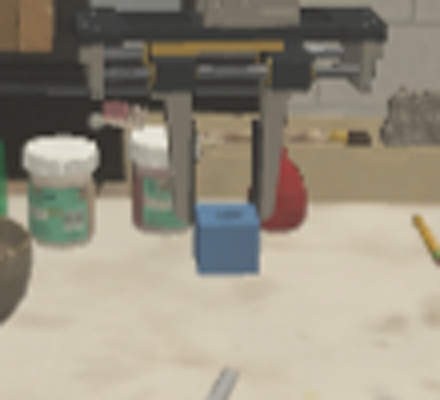

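The bead is held and still level at 5 N: its top is at crop row 205 and its bottom at 272. I'll ease the grip to 3 N so it pivots.

```bash
python3 nudge.py '[[0,0,0,0],[0,0,-0.015,0],[0,0,0,0],[0,0,-0.015,0],[0,0,0,0]]' - 3 && python3 - <<'E'
from h import *
st()
b=eyes.camera('side')[150:250,225:335]
cv2.imwrite('pics/p4.png',cv2.resize(b,None,fx=4,fy=4,interpolation=cv2.INTER_CUBIC))
E
```

```text
time_s: 4.22
tcp_pos: [0.5092, -0.1645, 0.2452]
tcp_rot: [0.002, 0.655, 0.755, 0.001]
ft_force: [0.5, 0.1, -1.1]
opening: 0.038
grasp_force: 3.0
t 4.22 grasp [ 0.5098 -0.1647  0.0742] tooly 8.1 F [ 0.5  0.1 -1.1] op 0.038 g 3.0
```

View pics/p4.png

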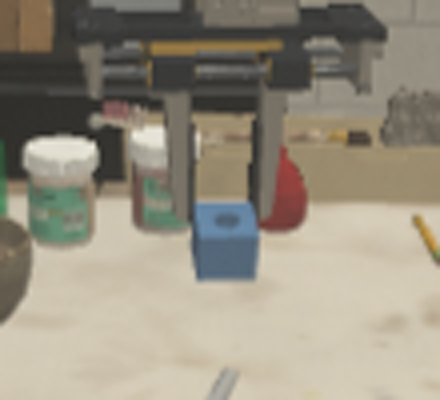

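The top face is more visible now (rows 203–231), so the bead has pivoted about 10° and shaking works. I'll continue and track the tilt by code from the front edge row.

```bash
cat >> h.py <<'E'
def tilt():
    im=eyes.camera('side').astype(int); B,G,Rr=im[...,0],im[...,1],im[...,2]
    m=((B-Rr)>45)&(B>90); m[:185]=0; m[260:]=0; m[:,:255]=0; m[:,:0]=0; m[:,320:]=0
    n,l,s,c=cv2.connectedComponentsWithStats(m.astype(np.uint8)); k=1+np.argmax(s[1:,4]); 
    x,y,w,h,a=s[k]; col=im[y-1:y+h+1,x+w*3//4:x+w-2].mean((1,2)); print('blue bbox',s[k],'profile',col.astype(int))
E
cat > t.py <<'E'
from h import *
st(); tilt()
E
python3 t.py; python3 nudge.py '[[0,0,-0.03,0],[0,0,0,0],[0,0,-0.03,0],[0,0,0,0],[0,0,-0.03,0],[0,0,0,0],[0,0,0,0]]' >/dev/null&& python3 t.py
```

```text
t 4.28 grasp [ 0.5081 -0.1641  0.0715] tooly 8.1 F [-1.2  1.2 -1.9] op 0.0381 g 3.0
blue bbox [275 202  15   9 112] profile [132 133 133 133 134 135 136 137 133 118 101]
t 5.2 grasp [ 0.5066 -0.1637  0.0712] tooly 8.1 F [ 0.6  0.2 -0.3] op 0.0378 g 3.0
blue bbox [275 203  15  11 133] profile [132 135 135 135 133 129 130 135 139 140 139 125  97]
```

```bash
python3 nudge.py '[[0,0,-0.04,0],[0,0,0,0],[0,0,-0.04,0],[0,0,0,0],[0,0,-0.04,0],[0,0,0,0],[0,0,-0.04,0],[0,0,0,0]]' >/dev/null&& python3 nudge.py '[[0,0,-0.04,0],[0,0,0,0],[0,0,-0.04,0],[0,0,0,0],[0,0,-0.04,0],[0,0,0,0],[0,0,0,0],[0,0,0,0]]' >/dev/null&& python3 t.py
```

```text
t 7.25 grasp [ 0.5083 -0.1642  0.0734] tooly 8.1 F [-1.1  0.1 -1.6] op 0.038 g 3.0
blue bbox [275 202  14  13 144] profile [172 140 130 130 130 128 124 122 123 131 134 134 134 126 106]
```

```bash
python3 nudge.py '[[0,0,-0.05,0],[0,0,0,0],[0,0,-0.05,0],[0,0,0,0],[0,0,-0.05,0],[0,0,0,0],[0,0,-0.05,0],[0,0,0,0]]' >/dev/null&& python3 nudge.py '[[0,0,-0.05,0],[0,0,0,0],[0,0,-0.05,0],[0,0,0,0],[0,0,-0.05,0],[0,0,0,0],[0,0,0,0],[0,0,0,0]]' >/dev/null&& python3 t.py
```

```text
t 9.3 grasp [ 0.5084 -0.1642  0.0737] tooly 8.1 F [ 0.3 -0.2  0. ] op 0.0384 g 3.0
blue bbox [275 203  14  13 144] profile [142 128 127 127 128 126 122 123 127 131 131 132 131 121  97]
```

```bash
python3 nudge.py '[[0,0,0.012,0],[0,0,0.016,0],[0.007,0,0.016,0],[0.013,0,0.015,0],[0.020,0,0.016,0],[0.028,0,0.018,0],[0.035,0,0.021,0],[0.040,0,0.023,0]]' >/dev/null&& python3 t.py
```

```text
t 10.35 grasp [ 0.5024 -0.124   0.0494] tooly 8.2 F [0.8 0.2 0.2] op 0.0379 g 3.0
blue bbox [277 213  13   4  40] profile [177 138 128 128 122 109]
```

```bash
cat >> h.py <<'E'
def tilt(save=None):
    im=eyes.camera('side')
    if save: cv2.imwrite(save,im)
    hsv=cv2.cvtColor(im,cv2.COLOR_BGR2HSV); m=cv2.inRange(hsv,(98,95,40),(125,255,255)); m[:185]=0;m[270:]=0;m[:,:240]=0;m[:,330:]=0
    n,l,s,c=cv2.connectedComponentsWithStats(m); k=1+np.argmax(s[1:,4]); x,y,w,h,a=s[k]
    print('bbox',s[k],'rows V',hsv[y-1:y+h+1,x+w//4:x+w*3//4,2].mean(1).astype(int), 'right',hsv[y-1:y+h+1,x+w*3//4:x+w-1,2].mean(1).astype(int))
E
python3 -c "
from h import *
tilt('pics/s5.png')
im=cv2.imread('pics/side0.png');
for P in ([.5025,-.124,.019],):print(proj([P],'side'))
"
```

```text
Traceback (most recent call last):
  File "h.py", line 26, in tilt
    n,l,s,c=cv2.connectedComponentsWithStats(m); k=1+np.argmax(s[1:,4]); x,y,w,h,a=s[k]
                                                     ~~~~~~~~~^^^^^^^^^
ValueError: attempt to get argmax of an empty sequence
```

```bash
python3 -c "
import cv2
im=cv2.imread('pics/s5.png')[170:250,230:330]
cv2.imwrite('pics/p5.png',cv2.resize(im,None,fx=6,fy=6,interpolation=cv2.INTER_CUBIC))
print(cv2.cvtColor(im,cv2.COLOR_BGR2HSV)[30:70:3,52])"
```

```text
[[ 20  43 194]
 [ 22  35 210]
 [ 21  35 211]
 [ 20  41 206]
 [ 24  20 188]
 [104  92 156]
 [105  78 124]
 [ 26  12 152]
 [104  91 159]
 [104  90 156]
 [105  78 128]
 [ 21  35 211]
 [ 22  35 211]
 [ 20  38 208]]
```

View pics/p5.png

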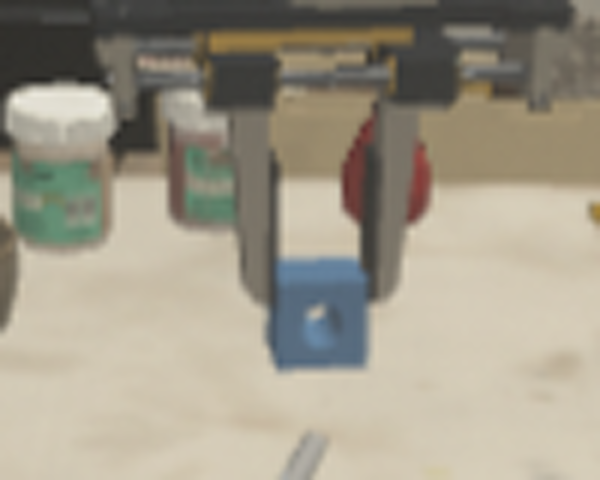

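The crop shows the bead resting on its side with the hole facing the camera, at about (320,325). I'll release it and let it settle.

```bash
python3 nudge.py '[[0,0,0.0,0],[0,0,0,0],[0,0,-0.02,0],[0,0,-0.04,0],[0,0,-0.04,0],[0,0,-0.04,0],[0,0,-0.04,0]]' 0.065; python3 - <<'E'
import re
s=open('h.py').read().replace("(98,95,40)","(98,60,40)");open('h.py','w').write(s)
from h import *
st(); tilt('pics/s6.png')
for v in range(229,234): print(v,unproj(283,v,0,'side'))
for y in(-.13,-.12): print(proj([[.503,y-.019,.038],[.503,y+.017,.038],[.503,y+.017,0]],'side'))
E
```

```text
time_s: 11.32
tcp_pos: [0.5023, -0.1246, 0.2599]
tcp_rot: [-0.001, 0.655, 0.755, -0.0]
ft_force: [0.1, 0.2, 0.1]
opening: 0.0651
grasp_force: 0.0
t 11.32 grasp [ 0.502  -0.1245  0.0889] tooly 8.1 F [0.1 0.2 0.1] op 0.0651 g 0.0
bbox [275 214  16  18 255] rows V [168 159 159 159 156 142 123 123 122 124 129 134 138 142 145 138 128 126
 130 160] right [169 160 159 159 153 136 123 123 123 123 122 122 123 124 125 125 125 125
 135 170]
229 [ 0.50326942 -0.12511481  0.        ]
230 [ 0.5032844  -0.11892611  0.        ]
231 [ 0.50329921 -0.1128085   0.        ]
232 [ 0.50331386 -0.10676077  0.        ]
233 [ 0.50332833 -0.10078173  0.        ]
[[283.4347869  211.62505603]
 [283.48499597 216.95836622]
 [283.11906035 230.97114992]]
[[283.44839512 213.07054892]
 [283.49956311 218.50571741]
 [283.12993661 232.63053789]]
```

```bash
python3 nudge.py '[[-0.003,0,0.04,0],[-0.003,0,0.0645,0],[-0.003,0,0.0645,0],[-0.003,0,0.0645,0]]' && python3 nudge.py '[[0,0,0,0],[0,0,0,0],[0,0,0,0],[0,0,-0.05,0],[0,0,-0.10,0],[0,0,-0.12,0],[0,0,-0.12,0],[0,0,-0.12,0]]' 0.03 15 && python3 -c "
from h import *
st([.4946,.1046,.0945],-14)"
```

```text
time_s: 11.88
tcp_pos: [0.5033, -0.1276, 0.1966]
tcp_rot: [0.0, 0.655, 0.756, 0.0]
ft_force: [-0.0, -0.4, 0.4]
opening: 0.0651
grasp_force: 0.0
time_s: 12.88
tcp_pos: [0.5026, -0.1275, 0.3152]
tcp_rot: [-0.001, 0.655, 0.755, -0.0]
ft_force: [0.7, 1.0, -1.7]
opening: 0.0381
grasp_force: 15.0
t 12.88 grasp [ 0.5023 -0.1274  0.1442] tooly 8.1 F [ 0.7  1.  -1.7] op 0.0381 g 15.0
rows [0.2307 0.0252 0.0498] 0.386
```

```bash
python3 -c "
from h import *
st([.4934,.0927,.0965],-14.05)"; python3 nudge.py '[[0.217,0.023,0.0475,0.386],[0.217,0.023,0.0475,0.386],[0.217,0.023,0.0475,0.386],[0.217,0.023,0.0475,0.386],[0.217,0.023,0.0475,0.386],[0.217,0.023,0.0475,0.386],[0.217,0.023,0.0475,0.386]]' >/dev/null; python3 - <<'E'
from h import *
st([.4934,.0927,.0965],-14.05)
cv2.imwrite('pics/top7.png',eyes.camera('top'));s=eyes.camera('side');cv2.imwrite('pics/s7.png',s)
cv2.imwrite('pics/p7.png',cv2.resize(s[190:290,190:320],None,fx=6,fy=6,interpolation=cv2.INTER_CUBIC))
E
```

```text
t 12.88 grasp [ 0.5023 -0.1274  0.1442] tooly 8.1 F [ 0.7  1.  -1.7] op 0.0381 g 15.0
rows [0.2191 0.0224 0.0478] 0.387
t 13.75 grasp [0.495  0.0895 0.0974] tooly -14.1 F [ 0.2  0.1 -1.5] op 0.038 g 15.0
rows [ 0.0027 -0.0023  0.0009] -0.0
```

View pics/p7.png

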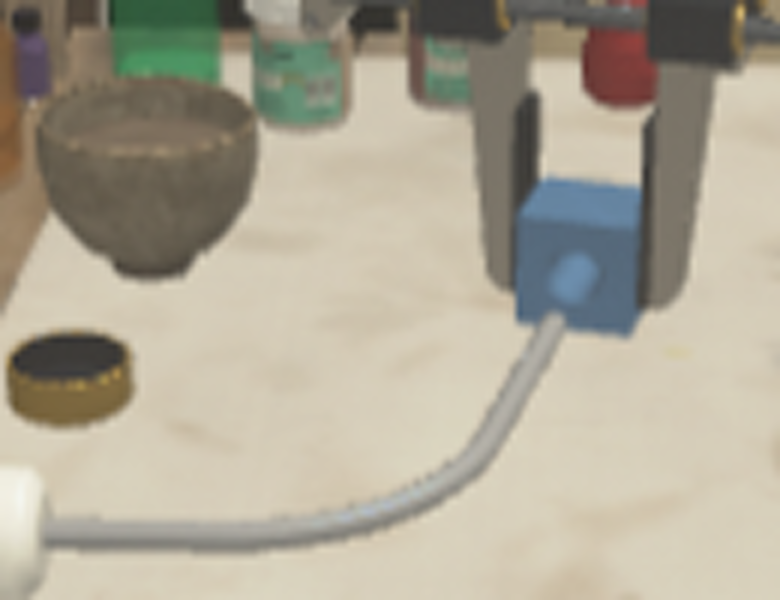

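The side crop shows the hole centre at (575,278) and the bar tip at (557,318). I'll turn both into positions in the same camera so its bias cancels.

```bash
python3 - <<'E'
from h import *
f=lambda x,y:((x+.5)/6-.5+190,(y+.5)/6-.5+190)
h=np.array([.243,.970,0])
for z in(.088,.091,.094): print(z,'hole',unproj(*f(575,278),z,'side'))
print('tip',unproj(*f(557,318),.09,'side'))
print('axis pts', unproj(*f(520,383),.09,'side'))
print('face corners at z:',unproj(*f(516,213),.110,'side'),unproj(*f(641,225),.110,'side'),unproj(*f(516,322),.072,'side'),unproj(*f(630,334),.072,'side'))
# top: is bead/tip visible?
t=cv2.imread('pics/top7.png');hs=cv2.cvtColor(t[180:270,170:270],cv2.COLOR_BGR2HSV);print(cv2.inRange(hs,(98,60,40),(125,255,255)).sum()/255)
print(np.abs(t.astype(int)-cv2.imread('pics/top0.png'))[230:242:3,180:215:5].mean(2))
E
```

```text
0.088 hole [0.50128846 0.10455448 0.088     ]
0.091 hole [0.50141859 0.11098362 0.091     ]
0.094 hole [0.50154873 0.11741277 0.094     ]
tip [0.50711053 0.13794925 0.09      ]
axis pts [0.51782999 0.18111991 0.09      ]
face corners at z: [0.52048855 0.10426037 0.11      ] [0.48127711 0.1115257  0.11      ] [0.51983805 0.10462    0.072     ] [0.483411  0.1114205 0.072    ]
25.0
[[27.          4.66666667  8.66666667  6.33333333 52.66666667 52.33333333
  43.        ]
 [44.66666667  3.         18.66666667 21.66666667 12.         75.
  82.66666667]
 [19.33333333 30.         33.33333333 62.         57.         47.
  52.33333333]
 [ 7.33333333 29.33333333 84.33333333 60.66666667 65.         58.66666667
  53.66666667]]
```

```bash
python3 - <<'E'
import fit
from fit import *
g=lambda x,y:S(x,y,6,190,190)
A=np.array([g(*p) for p in [(100,533),(200,537),(300,530),(380,507),(460,466),(520,383),(540,350)]])
def res(p,A,E,n):
    q=proj(W(p,D),n);e=[]
    for a in A:
        d=q-a;i=np.argmin((d**2).sum(1));t=q[min(i+1,399)]-q[max(i-1,0)];t/=np.linalg.norm(t);e.append(d[i]@[-t[1],t[0]])
    return np.r_[e,(proj(W(p,E[0]),n)-E[1]).ravel()]
E1=(np.array([[-.185,-.1282,.09],[-.052,0,.09]]),np.array([g(557,318),g(46,533)]))
a=least_squares(lambda p:res(p,A,E1,'side'),[.69,.27,.02]);print(a.x,np.round(a.fun,2))
Kt=(K,kp);b=least_squares(lambda p:res(p,ax,Kt,'top'),[.69,.27,.02]);print(b.x)
# joint: common pose + translation bias per camera (opposite)
c=least_squares(lambda p:np.r_[res([p[0]+p[3],p[1]+p[4],p[2]],A,E1,'side'),res([p[0]-p[3],p[1]-p[4],p[2]],ax,Kt,'top')],[.69,.27,.02,0,0]);print(c.x,np.round(c.fun,1))
E
```

```text
[0.68972189 0.26947181 0.01964677] [ 0.06  0.51  0.09 -0.67 -0.54  0.07  0.26 -0.09 -0.07 -0.21 -0.19]
[0.68564271 0.2685145  0.01649581]
[6.87724104e-01 2.68925150e-01 1.75239982e-02 2.16920119e-03
 3.30410891e-04] [ 0.1  0.5  0.1 -0.7 -0.5  0.   0.2 -0.  -0.  -0.3 -0.2  0.3  0.3  0.1
 -0.2 -0.3 -0.2  0.2  0.  -0.2  0.7  0.4 -1.  -1.3  0.   0.2]
```

```bash
python3 nudge.py '[[0,-0.0015,0,0],[0.01,-0.0015,0,0],[0.02,-0.0015,0,0],[0.028,-0.0015,0,0],[0.036,-0.0015,0,0],[0.044,-0.0015,0,0],[0.052,-0.0015,0,0],[0.06,-0.0015,0,0]]' - 10; python3 - <<'E'
from h import *
st()
s=eyes.camera('side');cv2.imwrite('pics/s8.png',s)
d=.0025
print('rows from s=.0094:')
for a in np.arange(0,1.31,.1309):
    print(np.round([.0656+.07*np.sin(a)+d*(1-np.cos(a)), .07*(1-np.cos(a))-d*np.sin(a), a],4))
E
```

```text
time_s: 14.85
tcp_pos: [0.5083, 0.1496, 0.2687]
tcp_rot: [0.0, 0.788, 0.616, -0.0]
ft_force: [-0.6, -0.4, -1.3]
opening: 0.0377
grasp_force: 10.0
t 14.85 grasp [0.5083 0.1496 0.0977] tooly -14.0 F [-0.6 -0.4 -1.3] op 0.0377 g 10.0
rows from s=.0094:
[0.0656 0.     0.    ]
[0.0748 0.0003 0.1309]
[0.0838 0.0017 0.2618]
[0.0926 0.0044 0.3927]
[0.1009 0.0081 0.5236]
[0.1087 0.0129 0.6545]
[0.1158 0.0187 0.7854]
[0.1221 0.0254 0.9163]
[0.1275 0.0328 1.0472]
[0.1318 0.0409 1.1781]
[0.1351 0.0495 1.309 ]
```

```bash
python3 - <<'E'
from h import *
s=cv2.imread('pics/s8.png');hs=cv2.cvtColor(s,cv2.COLOR_BGR2HSV);m=cv2.inRange(hs,(98,60,40),(125,255,255))>0
for v in range(222,258): print(v,''.join('#' if x else '.' for x in m[v,262:300]))
E
```

```text
222 ......................................
223 ......................................
224 ......................................
225 ......................................
226 ......................................
227 ......................................
228 ......................................
229 ......................................
230 ......................................
231 ......................................
232 ...........####.......................
233 ..........#############...............
234 .........###################..........
235 .........####################.........
236 ........#####################.........
237 .......######################.........
238 .......#####################..........
239 .......#####################..........
240 ......######################..........
241 ......######################..........
242 ......######################..........
243 ......######################..........
244 ......######################..........
245 ......###########.##########..........
246 ......##########....########..........
247 ......##########....########..........
248 ......#########......#######..........
249 ......########......########..........
250 ......########......########..........
251 ......#######......#########..........
252 ......#######.....##########..........
253 ......######......##########..........
254 .......####......###########..........
255 .......####......###########..........
256 .......###......############..........
257 .......##.......############..........
```

The bar enters the bead's hole about centred (column 278.5, against a face centre of 278.5), and there is no contact force. I'll continue along the entry leg and into the bend.

```bash
python3 nudge.py '[[0.01,0,0,0],[0.02,0,0,0],[0.03,0,0,0],[0.04,0,0,0],[0.05,0,0,0],[0.058,0,0,0],[0.0656,0,0,0],[0.0656,0,0,0]]' |grep force; python3 -c "
from h import *
st()"; python3 nudge.py '[[0.0046,0,0,0.065],[0.0092,0.0003,0,0.131],[0.0137,0.0009,0,0.196],[0.0182,0.0017,0,0.262],[0.0226,0.003,0,0.327],[0.027,0.0044,0,0.393],[0.027,0.0044,0,0.393]]' ; python3 - <<'E'
from h import *
st()
s=eyes.camera('side');cv2.imwrite('pics/s9.png',s)
hs=cv2.cvtColor(s,cv2.COLOR_BGR2HSV);m=cv2.inRange(hs,(98,60,40),(125,255,255))>0
for v in range(240,290): print(v,''.join('#' if x else '.' for x in m[v,240:292]))
E
```

```text
ft_force: [-0.3, 0.4, -1.5]
grasp_force: 10.0
t 15.9 grasp [0.5241 0.2132 0.0977] tooly -13.9 F [-0.3  0.4 -1.5] op 0.0379 g 10.0
time_s: 16.77
tcp_pos: [0.5348, 0.2378, 0.2686]
tcp_rot: [0.0, 0.893, 0.45, -0.0]
ft_force: [0.9, 0.2, -0.4]
opening: 0.0382
grasp_force: 10.0
t 16.77 grasp [0.5348 0.2378 0.0976] tooly -36.5 F [ 0.9  0.2 -0.4] op 0.0382 g 10.0
240 ....................................................
241 ....................................................
242 ....................................................
243 ....................................................
244 ....................................................
245 ....................................................
246 ....................................................
247 ....................................................
248 ....................................................
249 ....................................................
250 ....................................................
251 ....................................................
252 ....................................................
2
[... 1407 characters left out ...]
................
278 ..............################......................
279 ...........###################......................
280 ........######################......................
281 ..........####################......................
282 ............##################......................
283 ..............################......................
284 .................##############.....................
285 ...................############.....................
286 .....................########.......................
287 .......................#####........................
288 ....................................................
289 ....................................................
```

```bash
python3 nudge.py '[[0.0046,0,0,0.065],[0.0092,0.0003,0,0.131],[0.0137,0.0009,0,0.196],[0.0182,0.0017,0,0.262],[0.0226,0.003,0,0.327],[0.027,0.0044,0,0.393],[0.027,0.0044,0,0.393]]' |grep ft_; python3 nudge.py '[[0.0046,0,0,0.065],[0.0092,0.0003,0,0.131],[0.0137,0.0009,0,0.196],[0.0182,0.0017,0,0.262],[0.0226,0.003,0,0.327],[0.027,0.0044,0,0.393],[0.027,0.0044,0,0.393]]' |grep ft_; python3 - <<'E'
from h import *
st()
s=eyes.camera('side');cv2.imwrite('pics/s10.png',s)
p=[.688,.269,.0175]
from fit import C,axis
print(C(p,axis([.075+.07*1.178,.1666,.1946])))
E
```

```text
ft_force: [0.5, 0.1, -0.5]
ft_force: [-0.5, 0.1, -0.7]
t 18.57 grasp [0.5797 0.2668 0.0976] tooly -81.4 F [-0.5  0.1 -0.7] op 0.038 g 10.0
[[0.58188317 0.26654293 0.09      ]
 [0.59098507 0.26730206 0.09      ]
 [0.61898078 0.26779204 0.09      ]]
```

```bash
python3 nudge.py '[[0.0046,0,0,0.065],[0.0092,0.0003,0,0.131],[0.0152,0.0011,0,0.131],[0.0212,0.0019,0,0.131],[0.0262,0.0025,0,0.131],[0.0302,0.003,0,0.131],[0.0322,0.0033,0,0.131],[0.0322,0.0033,0,0.131]]' |grep ft_; python3 - <<'E'
from h import *
st()
s=eyes.camera('side');cv2.imwrite('pics/s11.png',s)
hs=cv2.cvtColor(s,cv2.COLOR_BGR2HSV);m=cv2.inRange(hs,(98,60,40),(125,255,255))>0;w=(hs[...,2]>190)&(hs[...,1]<40)
for v in range(258,305,3): print(v,''.join('#' if x else ('w' if y else '.') for x,y in zip(m[v,175:245],w[v,175:245])))
E
```

```text
ft_force: [-0.3, -0.2, -0.5]
t 19.62 grasp [0.6121 0.2685 0.0976] tooly -89.0 F [-0.3 -0.2 -0.5] op 0.0377 g 10.0
258 ...................................................wwwwwwwwwwwwwwwwwww
261 ..................................................wwwwwwwwwwwwwwwwwwww
264 .....wwwwwwwwwwwwwwwwwwww.................#######.w...wwwwwwwwwwwwwwww
267 ........wwwwwwwwwwwwwww.w.................######..wwwwwwwwwwwwwwwwwwww
270 ..........wwwwwwwwwwwwww.#................######..wwwwwwwwwwwwwwwwww..
273 .........wwwwwwwwwwwww.###................######..wwwwwwwwwwwwwww.....
276 .........wwwwwwwwwwwww.###................#####...wwwwwwwwww..........
279 .........wwwwwwwwwwww..####................####.......................
282 .........wwwwwwwwwwww...###................######.........wwwwwww.wwww
285 ...............ww.......###................#####..wwwwwwwwwwwwwwwwwwww
288 ........w............ww.####...............#####.wwwwwwwwwwwwwwwwwwwww
291 wwwwwwwwwwwwwwwwwwwwwwww####...............####.wwwwwwwwwwwwwwwwwwwwww
294 wwwwwwwwwwwwwwwwwwwwwwww####...............####.wwwwwwwwwwwwwwwwwwwwww
297 wwwwwwwwwwwwwwwwwwwwwwwwwwwwwww....wwwwwwww....wwwwwwwwwwwwwwwwwwwwww.
300 wwwwwwwwwwwwwwwwwwwwwwwwwwwwwwwwwwwwwwwwwwwwwwwwwwwwwwwwwwwwwwwwwwwwww
303 wwwwwwwwwwwwwwwwwwwwwwwwwwwwwwwwwwwwwwwwww..........ww.........www..ww
```

```bash
for i in 1; do python3 nudge.py '[[0.001,0,0,0],[0.002,0,0,0],[0.002,0,0,0]]' 0.03 6|grep ft_; python3 nudge.py '[[0.001,0,0,0],[0.001,0,0,0]]' |grep ft_;python3 nudge.py '[[0.001,0,0,0],[0.001,0,0,0]]' |grep ft_; done; python3 -c "
from h import *
st();cv2.imwrite('pics/s12.png',eyes.camera('side'))"
```

```text
ft_force: [0.7, 1.0, -1.1]
ft_force: [-0.9, -0.5, -0.1]
ft_force: [-0.2, -0.1, -0.9]
t 20.55 grasp [0.6162 0.2686 0.0977] tooly -89.0 F [-0.2 -0.1 -0.9] op 0.038 g 6.0
```

```bash
python3 nudge.py '[[0.001,0,0,0],[0.001,0,0,0]]' |grep ft_; python3 nudge.py '[[0.001,0,0,0],[0.001,0,0,0]]' |grep ft_; python3 - <<'E'
from h import *
st()
s=eyes.camera('side');cv2.imwrite('pics/s13.png',s)
print(cv2.cvtColor(s,cv2.COLOR_BGR2HSV)[276,190:206].tolist());print(cv2.cvtColor(s,cv2.COLOR_BGR2HSV)[284,190:206].tolist())
E
```

```text
ft_force: [0.0, -0.7, -0.1]
ft_force: [-4.4, -0.0, 1.4]
t 21.1 grasp [0.6173 0.2686 0.0976] tooly -89.0 F [-4.4 -0.   1.4] op 0.0381 g 6.0
[[25, 20, 234], [23, 20, 235], [25, 18, 236], [28, 15, 231], [93, 16, 157], [104, 86, 118], [104, 90, 119], [106, 66, 116], [21, 31, 114], [21, 37, 116], [20, 39, 117], [18, 39, 118], [20, 39, 117], [20, 39, 118], [20, 39, 118], [22, 39, 118]]
[[23, 32, 197], [24, 32, 199], [24, 31, 196], [24, 32, 193], [26, 23, 175], [105, 92, 119], [105, 92, 119], [104, 91, 118], [104, 64, 115], [20, 34, 114], [20, 40, 116], [22, 40, 116], [20, 40, 116], [22, 40, 116], [19, 41, 118], [20, 39, 118]]
```

Contact with the white bead: 4 N, with no gap left in the image. I'll lower the bead to hang, release it, rise clear and check.

```bash
python3 nudge.py '[[0,0,0.0015,0],[0,0,0.003,0],[0,0,0.003,0]]' |grep ft_; python3 nudge.py '[[0,0,0,0],[0,0,0,0],[0,0,0,0],[0,0,0,0],[0,0,0,0]]' 0.064 |grep -E 'ft_|open'; python3 nudge.py '[[0,0,-0.02,0],[0,0,-0.06,0],[0,0,-0.1,0],[0,0,-0.14,0],[0,0,-0.15,0],[0,0,-0.15,0],[0,0,-0.15,0],[0,0,-0.15,0]]' |grep ft_; python3 - <<'E'
from h import *
st()
s=eyes.camera('side');cv2.imwrite('pics/s14.png',s)
hs=cv2.cvtColor(s,cv2.COLOR_BGR2HSV);m=cv2.inRange(hs,(98,60,40),(125,255,255))>0;w=(hs[...,2]>190)&(hs[...,1]<40)
for v in range(255,306,3): print(v,''.join('#' if x else ('w' if y else '.') for x,y in zip(m[v,175:245],w[v,175:245])))
print(hs[280,190:200].tolist())
d=np.abs(s.astype(int)-cv2.imread('pics/side0.png')).max(2)
for n,(u0,u1,v0,v1) in dict(bowl=(195,235,205,238),jars=(228,278,183,212),bulb=(285,303,188,209),tin=(190,213,244,261),pencil=(326,338,203,216),scraper=(325,350,270,318),base=(140,195,308,345)).items(): print(n,np.percentile(d[v0:v1,u0:u1],95))
E
```

```text
ft_force: [-5.9, 0.2, -0.2]
ft_force: [0.0, -0.6, 0.1]
opening: 0.0639
ft_force: [0.2, -0.3, 0.6]
t 23.15 grasp [0.6174 0.2684 0.243 ] tooly -89.0 F [ 0.2 -0.3  0.6] op 0.0638 g 0.0
255 .........wwwwwww......................wwwwwwwwwwwwwwwwwwwwwwwwwwwwwwww
258 ........wwwwwwwww...................wwwwwwwwwwwwwwwwwwwwwwwwwwwwwwwwww
261 .......wwwwwwwwwwwwww.........wwwwwwwwwwww.......wwwwwwwwwwwwwwwwwwwww
264 .....wwwwwwwwwwwwwwwwww.######................wwwww....wwwwwwwwwwwwwww
267 ........wwwwwwwwwwwwwww######################..wwwwwwwwwwwwwwwwwwwwwww
270 ..........wwwwwwwwwwww#######################..wwwwwwwwwwwwwwwwwwwww..
273 .........wwwwwwwwwwww.#######################..wwwwwwwwwwwwwwwwww.....
276 .........wwwwwwwwwww.########################..wwwwwwwwwwwww..........
279 .........wwwwwwwwww.########################..........................
282 .........wwwwwwwwwww##########################............wwwwwwwwwwww
285 ..............wwww...#########################.wwwwwwwwwwwwwwwwwwwwwww
288 ........w............########################..wwwwwwwwwwwwwwwwwwwwwww
291 wwwwwwwwwwwwwwwwwwwww########################.wwwwwwwwwwwwwwwwwwwwwwww
294 wwwwwwwwwwwwwwwwwwwww.######################.wwwwwwwwwwwwwwwwwwwwwwwww
297 wwwwwwwwwwwwwwwwwwwww.######################.wwwwwwwwwwwwwwwwwwwwwwww.
300 wwwwwwwwwwwwwwwwwwwwwwwwwwwwwwwwwwwwwww.w.wwwwwwwwwwwwwwwwwwwwwwwww..w
303 wwwwwwwwwwwwwwwwwwwwwwwwwwwwwwwwwwwwww.ww...........w..........wwwwwww
[[25, 28, 221], [25, 25, 222], [23, 25, 225], [25, 25, 221], [30, 16, 186], [105, 89, 117], [105, 89, 118], [105, 88, 119], [104, 86, 118], [105, 89, 118]]
bowl 2.0
jars 2.0
bulb 2.0
tin 2.0
pencil 2.0
scraper 2.0
base 2.0
```

```bash
python3 -c "
from cell import ctrl, eyes, probe_bus, job
print(job.finish_job())"
```

```text
the job is handed in; nothing more can be done
None
```

I turned the bead onto its side, let go, took it up again, threaded it round the bend, and left it hanging against the white bead; in the last side picture the other things looked unmoved. I handed the job in at about 23 s, and no verdict was returned.

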